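# Stand the sample bottle up and lock it in with the hold-down bar

## Robot

A 7-joint arm with a two-finger parallel gripper is mounted at the origin on the work surface. World frame = base frame: x ahead of the robot, y to its left, z up, the work surface at z = 0. Lengths are in m, angles in rad, forces in N, time in s.
With the tool pointing down it reaches from about 0.425 to 0.875 m from the base axis. Payload 9.9 kg.
Tool frame: the origin (TCP) lies at the very end of the fingers, on their centre line; the grasp point (between the pads) lies 19 mm behind it; z points along the fingers, y is the line along which they close (so a half turn about z gives the same grasp; the last joint's range is limited). The gripper opens to 85 mm and grips with 20 to 120 N. Pads are 22 mm wide; open, the fingers measure 114 mm over their backs; the gripper's body (76 mm by 85 mm) begins 54 mm behind the grasp point. The pads swing forward as they close: fully open they stand 13 mm farther back than shut.
Start: joints at [1.1, 0.576, 0.025, 1.437, -0.015, 1.129, -0.057], TCP at [0.255, -0.625, 0.231] pointing down, gripper open.
Joint ranges: [-2.76, 2.76], [-0.34, 2.15], [-1.52, 1.57], [0.19, 2.46], [-1.09, 4.23], [0.17, 1.99], [-2.82, 2.82]. Speed limits (rad/s): [2.22, 2.22, 3.01, 3.01, 3.14, 3.14, 3.14].

## Interface

Orientations are given as a 3x3 rotation matrix whose columns are the frame's x, y, z axes.
In Python, from bench import observe, snapshot, get_calibration, hand_in, search_frame, regions_of, mark_of gives the robot as it stands.
- The arm moves only by the tool send_rows, never from a script. Its argument "steps" is a list that holds one entry, the list of rows, each a list of 5 numbers: the finger opening in mm, from 0 to 85.4, then the shift along the world's x, y, z in mm, then the turn about the world's z in degrees. In form: [[[jaw, x, y, z, yaw], ...]]. A call has 1 to 5 rows; each row shifts and turns the commanded pose from where the row before left it; what a row does not reach is not made up. A row lasts 1/10 s, in which the tool goes at most 50 mm and 8.59 degrees, less where a joint would pass 70% of its speed; a pose out of reach is approached as far as the arm can. A call with a gripper value outside its range is refused whole. The fingers move at their own pace and stop on an object; "grip_force" is the grip in N (left out, the last holds). Time passes only in rows, so rows that do not move let the fingers close. It gives the time, the measured TCP pose, the force, the opening and the grip force at its end, in the units of the state.
- observe(): the state, without advancing time (a new reading comes with each control period).
- snapshot(name): name is "scene" or "top" or "wrist"; returns the picture (420x560x3 uint8, red, green, blue); there is no depth.
- get_calibration(name): a dict with "mtx" (3x3 intrinsics, pixels), "cam_to_world" (4x4, takes a point from camera to world coordinates); the wrist camera has in their place "mount" (4x4, takes a point from camera to tool coordinates, whose origin is the TCP and whose axes are the flange's). Camera axes: x right, y up, looking along -z (the intrinsics and any distortion apply to the point x, -y, -z); pixel columns grow to the right and rows downward; lengths in m; the calibration is good to about 2 mm. The wrist camera is an equidistant fisheye: a pixel r from the principal point sees the ray r / f radians off the axis. A picture is of the moment at which its call begins: read the wrist's pose just before it. get_calibration takes no time and is no camera call.
- hand_in(): hands the job in; it is judged then, once.
Trained networks look in the newest picture that a camera, given by its name, has taken for a name from the list of things; names that differ only in an ending like _2 or _b are one class to them, and where a whole thing is asked for, a point or a joint stands for the part that bears it (a point fixed in the world has none). Each returns a list of dicts, best first, with "score" (0 to 1); they miss things now and then, are a little off and sometimes report something else, mostly with a low value. They report only what shows in the picture. A call takes as long as a camera call.
- search_frame(camera, thing): "xy" ([column, row] as shares, 0 to 1, of the picture: columns of its width, rows of its height, amid what is visible of it).
- regions_of(camera, thing): "pixels" (420x560 bool, what is visible of it) and "xy" ([column, row] as shares, 0 to 1, of the picture: columns of its width, rows of its height, amid what is visible of it).
- mark_of(camera, thing): "xy" ([column, row] as shares, 0 to 1, of the picture: columns of its width, rows of its height: a listed point, or the origin of a listed thing).
The state is a dict: "t": time; "joint_positions": joint angles; "qd": joint speeds; "tau": joint torques, N m; "ee_pos": TCP position; "tool_rot": TCP orientation; "contact_force": force on the tool from outside, world axes, zero at the start; "moment": the same for the moment, N m; "opening": finger opening in m; "grip_force": force on a finger pad.
Only numpy, scipy, OpenCV 4.12 (cv2) and the standard library are available. Lean on these libraries where they do the work, as an engineer would, in place of code of your own. Each camera call takes 0.05 s, during which the arm holds its last target. There are 200 camera calls.

## Task

The sample bottle has fallen over beside the sampling station: stand it upright on the station's round mark, setting it down rather than dropping it. Then slide the yellow hold-down bar along its guide rail, across the gap over the bottle, until its tip is home against the stop of the catch, so that the bar bridges rail and catch. Leave the jar, the beaker and the tray where they are.

Things in the scene. Friction and masses are not known exactly. Their poses are not given: they have to be found in the camera images.
- station: Fixed station. Origin on the bench under the round mark, z up, +y along the guide (robot's left). Cream base plate 80 mm deep, 6 mm thick, y -170 to 300 mm. Aluminium guide rail y 60 to 290: 36 wide, floor at z 80, lips 6 high and 27 apart, ends open. Gap y -60 to 60, open front and back. Dark catch y -60 to -106. Cream control box beyond it, y -114 to -166, 70 deep, top at 56
- spot (a point): Centre of the round mark (white disc with blue rim, 58 mm across) on top of the base plate, mid-gap, 6 mm above the bench; axes as the station's
- stop (a point): Foot of the catch's stop wall, station (0, -100, 79) mm: where the underside of the bar's tip belongs; axes as the station's. The dark steel catch is 48 mm wide, floor 79 mm above the bench, with flared cheeks (top at 89 mm) narrowing from 40 to 28 mm apart; the stop wall's top is at 99 mm
- bar: Loose yellow steel bar 200 mm long (along its y), 24 wide, 8 thick, 220 g, drawn back in the guide. Origin: centre of its underside, z up. Round tip at y -100 (towards the gap); red grip block 24 x 24 mm, 25 high on its tail (y 76 to 100, z 8 to 33), rear face flush with the bar's end. It balances about 54 mm from its tail end, so it stays level when pushed across
- bar_tip (a point): Underside of the bar's round tip, bar frame (0, -100, 0) mm
- bar_tail (a point): Middle of the red block's rear face (the face to push), bar frame (0, +100, 20.5) mm; axes as the bar's
- bottle: Amber square bottle, paper label, round white cap, about 130 g, 72 mm high: body 36 x 36 x 50 mm, neck to 56, cap 28 across from 56 to 72. Origin: centre of its underside, z from underside to cap. It starts lying on a flat side on the bench to the right (-y) of the station's control box, cap pointing roughly away from the box
- jar: Bystander: white jar with blue cap, 50 mm across, 75 mm high, in front of the station; origin at the centre of its underside, z up
- beaker: Bystander: white beaker, 66 mm across, 85 mm high, in front of the guide; origin at the centre of its underside, z up
- tray: Bystander: small grey open tray 90 x 70 x 30 mm behind the guide; origin at the centre of its underside, z up

How it is judged:
By the outcome, as a careful person would: the job done as asked, in the order asked, and still so for the second after the job is handed in, with the robot touching nothing.
It also fails if it takes over 72 s, if anything falls off the work surface, if the arm or the gripper's body presses on something with over 40 N, if the wrist force passes 120 N, or if a joint passes its speed limit or range.

## Working session

There is one attempt and no reset: what is moved stays moved. The work goes in short steps, Python scripts to look and compute and a tool call to move; the robot and the scene stay as the last step left them, time stands still between calls to the robot, and variables do not carry over. Pictures are saved under pics/ and viewed, at most 10 in all, crops included, and the job is handed in when it is done.

Besides the shell and the picture viewer there is one more tool, called after "Emit:" as name(argument=value, ...), one argument or row to a line, values as JSON. send_rows: Moves the arm, as the interface text tells. Its arguments: {"type":"object","properties":{"steps":{"type":"array","items":{"type":"array","items":{"type":"array","items":{"type":"number"}}}},"grip_force":{"type":"number"}},"required":["steps"]}

```bash
mkdir -p pics
cat > h.py <<'E'
import numpy as np, cv2
from bench import *
def ray(cam,xy,st=None):
    c=get_calibration(cam);K=np.array(c["mtx"]);u=xy[0]*560;v=xy[1]*420
    a=(u-K[0,2])/K[0,0];b=(v-K[1,2])/K[1,1]
    if cam=="wrist":
        th=np.hypot(a,b);s=np.sin(th)/max(th,1e-9);d=np.array([a*s,-b*s,-np.cos(th)])
        M=np.array(c["mount"]);T=np.eye(4);T[:3,:3]=st["tool_rot"];T[:3,3]=st["ee_pos"];M=T@M
    else:
        d=np.array([a,-b,-1.]);M=np.array(c["cam_to_world"])
    return M[:3,3],M[:3,:3]@d
def at_z(cam,xy,z,st=None):
    o,d=ray(cam,xy,st);return o+d*(z-o[2])/d[2]
def tri(rs):
    A=0;b=0
    for o,d in rs:
        d=d/np.linalg.norm(d);P=np.eye(3)-np.outer(d,d);A=A+P;b=b+P@o
    return np.linalg.solve(A,b)
def save(n,im): cv2.imwrite("pics/"+n+".png",im[:,:,::-1])
E
python3 - <<'E'
from h import *
np.set_printoptions(precision=4,suppress=True)
st=observe();print(st["t"],st["ee_pos"],st["tool_rot"])
ims={c:snapshot(c) for c in("scene","top","wrist")}
for c in ims: save(c+"0",ims[c]);print(c,get_calibration(c))
for th in("spot","stop","bar_tip","bar_tail","bottle","jar","beaker","tray","station"):
    for c in ims:
        r=mark_of(c,th)
        if r: print(th,c,round(r[0]["score"],2),np.array(r[0]["xy"])*[560,420], ray(c,r[0]["xy"],st)[0], at_z(c,r[0]["xy"],{"spot":.006,"stop":.079,"bar_tip":.08,"bar_tail":.1005}.get(th,0),st))
    R=[]
print(observe()["t"])
E
```

```text
0.0 [ 0.2544 -0.6247  0.2304] [[ 0.9261  0.3773 -0.0007]
 [ 0.3773 -0.9261  0.0015]
 [-0.0001 -0.0017 -1.    ]]
scene {'mtx': array([[536.5088,   0.    , 276.7857],
       [  0.    , 536.5088, 204.0965],
       [  0.    ,   0.    ,   1.    ]]), 'cam_to_world': array([[ 0.1443, -0.6105,  0.7788,  1.3512],
       [ 0.9894,  0.0783, -0.122 , -0.0939],
       [ 0.0135,  0.7882,  0.6153,  0.7328],
       [ 0.    ,  0.    ,  0.    ,  1.    ]])}
top {'mtx': array([[535.1525,   0.    , 272.6822],
       [  0.    , 535.1525, 218.4504],
       [  0.    ,   0.    ,   1.    ]]), 'cam_to_world': array([[-0.0137,  0.9954, -0.0949,  0.4282],
       [-0.9999, -0.014 , -0.0026,  0.0377],
       [-0.0039,  0.0948,  0.9955,  1.2468],
       [ 0.    ,  0.    ,  0.    ,  1.    ]])}
wrist {'mtx': array([[325.1923,   0.    , 278.1544],
       [  0.    , 325.1923, 210.076 ],
       [  0.    ,   0.    ,   1.    ]]), 'mount': array([[-0.0002,  0.9483,  0.3172,  0.0823],
       [ 1.    ,  0.0005, -0.0008,  0.0001],
       [-0.0009,  0.3172, -0.9483, -0.1418],
       [ 0.    ,  0.    ,  0.    ,  1.    ]])}
spot
[... 798 characters left out ...]
2468] [ 0.5079 -0.2216  0.    ]
jar scene 0.55 [217.   192.78] [ 1.3512 -0.0939  0.7328] [ 0.3651 -0.0776  0.    ]
jar top 0.91 [324.072 287.112] [0.4282 0.0377 1.2468] [ 0.3859 -0.0756  0.    ]
beaker scene 0.87 [372.008 176.988] [ 1.3512 -0.0939  0.7328] [0.3488 0.2917 0.    ]
beaker top 0.93 [168.616 305.298] [0.4282 0.0377 1.2468] [0.3491 0.2837 0.    ]
tray scene 0.64 [151.312 232.806] [ 1.3512 -0.0939  0.7328] [ 0.4862 -0.2199  0.    ]
tray top 0.78 [244.496 133.014] [0.4282 0.0377 1.2468] [0.7519 0.1052 0.    ]
station scene 0.81 [260.904 247.716] [ 1.3512 -0.0939  0.7328] [ 0.5607 -0.0008  0.    ]
station top 0.96 [291.424 213.906] [0.4282 0.0377 1.2468] [ 0.557  -0.0031  0.    ]
1.5
```

View pics/top0.png

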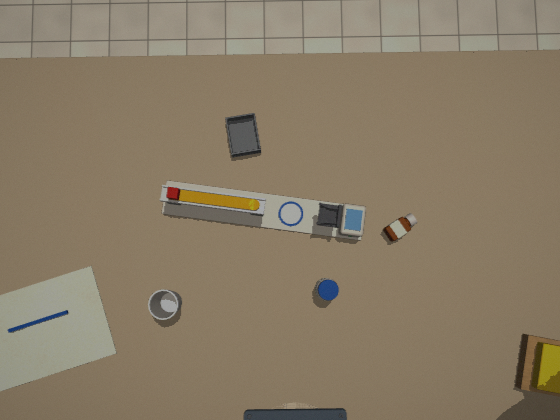

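View pics/scene0.png

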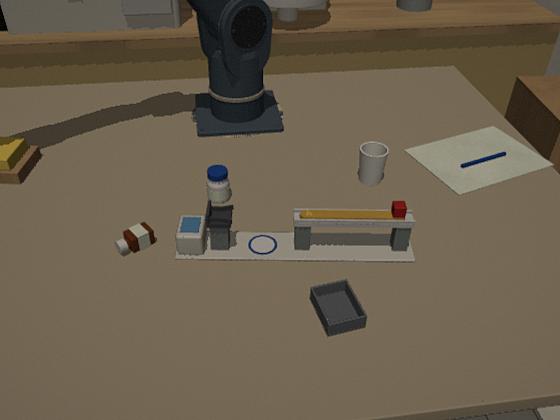

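Top view: bottle at about (400,228) with the cap to the upper right, the mark at (290,214), the red block at (173,193), and the box between the catch and the bottle. The scene view agrees. I'll go above the bottle and turn the jaw across its axis.

Emit:
send_rows(
  steps=[
    [[85,30,39,0,8],[85,30,39,0,8],[85,30,39,0,8],[85,30,39,0,8],[85,30,39,0,8]],
  ],
  grip_force=20,
)

```text
t: 2.0
ee_pos: [0.4056, -0.4285, 0.2316]
tool_rot: [[0.462, 0.887, 0.0], [0.887, -0.462, -0.0], [-0.0, 0.0, -1.0]]
contact_force: [0.2, -0.6, 0.0]
opening: 0.085
grip_force: 0.0
```

Emit:
send_rows(
  steps=[
    [[85,30,39,0,8],[85,30,39,0,8],[85,30,39,0,8],[85,30,39,0,8],[85,5,0,0,8]],
  ],
)

```text
t: 2.5
ee_pos: [0.5341, -0.2661, 0.232]
tool_rot: [[-0.226, 0.974, 0.003], [0.974, 0.226, 0.004], [0.003, 0.004, -1.0]]
contact_force: [-0.1, 0.2, -0.5]
opening: 0.0852
grip_force: 0.0
```

Emit:
send_rows(
  steps=[
    [[85,0,0,0,8],[85,0,0,0,8],[85,0,0,0,8],[85,0,0,0,0],[85,0,0,0,0]],
  ],
)

```text
t: 3.0
ee_pos: [0.5295, -0.2743, 0.2312]
tool_rot: [[-0.586, 0.81, -0.0], [0.81, 0.586, 0.0], [0.0, 0.0, -1.0]]
contact_force: [-0.1, -0.1, 0.2]
opening: 0.0847
grip_force: 0.0
```

```bash
cat > b.py <<'E'
from h import *
np.set_printoptions(precision=4,suppress=True)
import sys
st=observe();print(st["t"],st["ee_pos"],st["tool_rot"],st["joint_positions"])
im={c:snapshot(c) for c in("wrist","top","scene")};save("w1",im["wrist"])
for c in im:
    r=regions_of(c,"bottle")
    if r:
        m=r[0]["pixels"];ys,xs=np.nonzero(m)
        P=np.array([at_z(c,[(x+.5)/560,(y+.5)/420],.018,st)[:2] for x,y in zip(xs,ys)])
        mu=P.mean(0);w,V=np.linalg.eigh(np.cov(P.T));a=V[:,1];a=a*np.sign(-a[1]);t=(P-mu)@a
        print(c,r[0]["score"],m.sum(),mu,np.degrees(np.arctan2(a[1],a[0])),"extent",t.min(),t.max(),"ends",mu+a*t.min(),mu+a*t.max())
    k=mark_of(c,"bottle")
    if k: print(c,k[0]["score"],at_z(c,k[0]["xy"],.018,st))
E
python3 b.py
```

```text
3.0 [ 0.5295 -0.2743  0.2312] [[-0.5864  0.81   -0.0001]
 [ 0.81    0.5864  0.0002]
 [ 0.0002  0.0001 -1.    ]] [ 0.72    0.4887 -0.4964  1.6423  0.2567  1.0761  0.7765]
wrist 0.87 2053 [ 0.5255 -0.2488] -57.659532168271376 extent -0.03476461598946037 0.0412201979116235 ends [ 0.5069 -0.2194] [ 0.5476 -0.2836]
wrist 0.57 [ 0.5044 -0.2209  0.018 ]
top 0.91 508 [ 0.5205 -0.2512] -58.89184998687689 extent -0.03699886779903996 0.04258387138898608 ends [ 0.5014 -0.2196] [ 0.5425 -0.2877]
top 0.84 [ 0.4986 -0.2192  0.018 ]
scene 0.73 875 [ 0.523 -0.247] -25.415661253343334 extent -0.05235556785349062 0.04824146628623542 ends [ 0.4757 -0.2245] [ 0.5666 -0.2677]
scene 0.86 [ 0.4964 -0.2207  0.018 ]
```

View pics/w1.png

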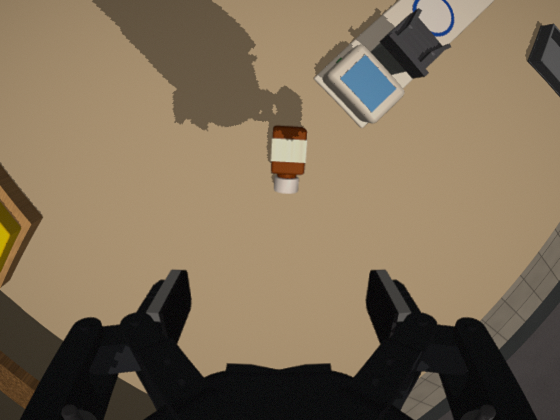

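Wrist view: bottle upright in the picture, base edge at (289,127), cap end at (286,191), free of the box; the jaw lies across its axis. I'll pin down the axis with a colour split on white cap and amber body.

Run:
```python
from h import *
np.set_printoptions(precision=4,suppress=True)
st=observe()
f=lambda u,v,z:at_z("wrist",[u/560,v/420],z,st)
r=regions_of("wrist","bottle")[0]["pixels"]
for v in range(124,196,5):
    xs=np.nonzero(r[v])[0]
    if len(xs): print(v,xs.min(),xs.max(),f((xs.min()+xs.max()+1)/2,v+.5,.018)[:2], np.linalg.norm(f(xs.min(),v,.018)-f(xs.max()+1,v,.018)))
```

```text
129 273 304 [ 0.5075 -0.2229] 0.03473777153356858
134 273 306 [ 0.5117 -0.2267] 0.0370123699596434
139 272 306 [ 0.5145 -0.2314] 0.038200417722371295
144 272 306 [ 0.5178 -0.2359] 0.038308223178015625
149 272 305 [ 0.5207 -0.2407] 0.037319093552511944
154 272 305 [ 0.524  -0.2452] 0.03743649255541678
159 271 304 [ 0.5264 -0.2503] 0.03755346243301389
164 271 304 [ 0.5298 -0.2548] 0.03768392760363478
169 271 303 [ 0.5327 -0.2597] 0.036703705167163356
174 277 301 [ 0.5379 -0.263 ] 0.027912137851037144
179 275 298 [ 0.5391 -0.2692] 0.026889027061587568
184 274 297 [ 0.5416 -0.2745] 0.026996505217835882
189 274 297 [ 0.5451 -0.2792] 0.02711311924828179
```

Emit:
send_rows(
  steps=[
    [[85,13,-2,0,-2],[85,0,0,-50,0],[85,0,0,-50,0],[85,0,0,-50,0],[85,0,0,-40,0]],
  ],
)

```text
t: 4.0
ee_pos: [0.5418, -0.2759, 0.0388]
tool_rot: [[-0.561, 0.828, -0.001], [0.828, 0.561, 0.001], [0.001, -0.001, -1.0]]
contact_force: [0.4, -1.3, -0.1]
opening: 0.0849
grip_force: 0.0
```

Emit:
send_rows(
  steps=[
    [[85,0,0,-20,0],[85,0,0,-15,0],[85,0,0,-3,0],[85,0,0,0,0],[85,0,0,0,0]],
  ],
)

```text
t: 4.5
ee_pos: [0.5435, -0.2765, 0.0046]
tool_rot: [[-0.561, 0.828, 0.002], [0.828, 0.561, -0.001], [-0.002, 0.001, -1.0]]
contact_force: [0.7, -1.1, 0.3]
opening: 0.0849
grip_force: 0.0
```

Emit:
send_rows(
  steps=[
    [[24,0,0,0,0],[24,0,0,0,0],[24,0,0,0,0],[24,0,0,0,0],[24,0,0,0,0]],
  ],
  grip_force=20,
)

```text
t: 5.0
ee_pos: [0.5428, -0.2763, 0.0036]
tool_rot: [[-0.562, 0.827, 0.0], [0.827, 0.562, -0.0], [-0.001, 0.0, -1.0]]
contact_force: [0.8, -0.8, 3.6]
opening: 0.027
grip_force: 20.8
```

Emit:
send_rows(
  steps=[
    [[24,0,0,20,0],[24,0,0,30,0],[24,0,0,30,0],[24,0,0,20,0],[24,0,0,0,0]],
  ],
)

```text
t: 5.5
ee_pos: [0.5441, -0.2766, 0.106]
tool_rot: [[-0.561, 0.828, 0.004], [0.828, 0.561, -0.002], [-0.004, 0.002, -1.0]]
contact_force: [-0.3, 0.1, -1.6]
opening: 0.027
grip_force: 20.6
```

Run:
```python
from h import *
st=observe();print(st["contact_force"],st["opening"],st["moment"])
a=snapshot("scene")[170:290,60:260];b=snapshot("wrist")
a=cv2.resize(a,None,fx=3,fy=3)
o=np.zeros((420,760,3),np.uint8);o[:360,:400]=a[:,100:500];o[:360,400:]=cv2.resize(b[60:420,100:460],(360,360));save("l1",o)
```

```text
[-0.27169016  0.08487684 -1.55779251] 0.02697171228493246 [-0.01439638 -0.03959929 -0.04000937]
```

View pics/l1.png

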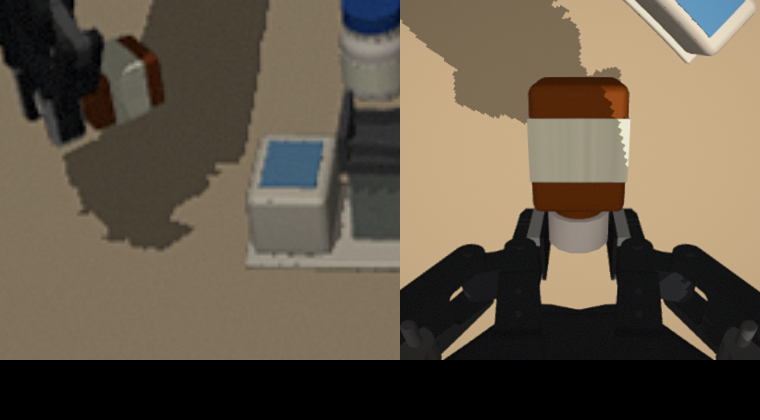

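The left half shows the bottle still held level in the jaw. It did not swing down under its own weight, and the wrist half shows the cap held between the pads. A firm edge above the base is needed: I'll put the base under the guide rail from the front and raise the cap, so the rail turns the bottle upright in the jaw. First I'll go there high and measure the station.

Emit:
send_rows(
  steps=[
    [[24,0,0,45,0],[24,0,0,45,0],[24,0,0,34,0],[24,-10,40,0,-8],[24,-10,40,0,-8]],
  ],
)

```text
t: 6.1
ee_pos: [0.5221, -0.1962, 0.2264]
tool_rot: [[-0.304, 0.953, -0.0], [0.953, 0.304, 0.0], [0.0, -0.0, -1.0]]
contact_force: [1.4, 2.2, -1.5]
opening: 0.0269
grip_force: 20.6
```

Emit:
send_rows(
  steps=[
    [[24,-10,40,0,-8],[24,-10,40,0,-8],[24,-10,40,0,-8],[24,-10,40,0,-8],[24,-10,40,0,-8]],
  ],
)

```text
t: 6.6
ee_pos: [0.4713, 0.0051, 0.2259]
tool_rot: [[0.378, 0.926, -0.002], [0.926, -0.378, -0.0], [-0.001, -0.002, -1.0]]
contact_force: [-0.2, 0.7, -0.6]
opening: 0.0272
grip_force: 20.6
```

Emit:
send_rows(
  steps=[
    [[24,-10,40,0,-8],[24,-10,40,0,-8],[24,-4,40,0,-8],[24,0,40,0,-8],[24,0,10,0,-8]],
  ],
)

```text
t: 7.1
ee_pos: [0.4476, 0.1778, 0.226]
tool_rot: [[0.881, 0.474, -0.002], [0.474, -0.881, 0.001], [-0.001, -0.002, -1.0]]
contact_force: [0.3, -0.5, -1.1]
opening: 0.0271
grip_force: 20.6
```

Emit:
send_rows(
  steps=[
    [[24,0,0,0,-8],[24,0,0,0,-8],[24,0,0,0,-8],[24,0,0,0,-8],[24,0,0,0,-5]],
  ],
)

```text
t: 7.6
ee_pos: [0.4481, 0.1727, 0.2257]
tool_rot: [[0.988, -0.157, -0.002], [-0.157, -0.988, -0.002], [-0.002, 0.002, -1.0]]
contact_force: [-0.4, 1.1, -1.3]
opening: 0.0268
grip_force: 20.6
```

```bash
cat > s.py <<'E'
from h import *
np.set_printoptions(precision=4,suppress=True)
st=observe();print(st["t"],st["ee_pos"],st["tool_rot"][:,0],st["joint_positions"])
im={c:snapshot(c) for c in("wrist","top","scene")};save("w2",im["wrist"]);save("t2",im["top"])
Z={"spot":.006,"stop":.079,"bar_tip":.08,"bar_tail":.1005,"bar":.08}
for th in Z:
    rs=[]
    for c in im:
        r=mark_of(c,th)
        if r and r[0]["score"]>.3:
            print(th,c,round(r[0]["score"],2),at_z(c,r[0]["xy"],Z[th],st));rs.append(ray(c,r[0]["xy"],st))
    if len(rs)>1: print("   tri",tri(rs))
for c in im:
    r=regions_of(c,"bar")
    if r:
        ys,xs=np.nonzero(r[0]["pixels"]);P=np.array([at_z(c,[(x+.5)/560,(y+.5)/420],.09,st)[:2] for x,y in zip(xs,ys)])
        w,V=np.linalg.eigh(np.cov(P.T));a=V[:,1]*np.sign(V[1,1]);t=(P-P.mean(0))@a;print("bar",c,P.mean(0),np.degrees(np.arctan2(-a[0],a[1])),t.min(),t.max())
E
python3 s.py
```

```text
7.6 [0.4481 0.1727 0.2257] [ 0.9877 -0.1565 -0.0022] [-0.3812  0.2969 -0.1111  1.9376  0.0414  0.9121 -2.2408]
spot wrist 0.68 [0.5611 0.0015 0.006 ]
spot top 0.71 [0.7488 0.1108 0.006 ]
spot scene 0.69 [0.5614 0.0022 0.006 ]
   tri [0.6399 0.0458 0.1044]
stop wrist 0.61 [ 0.5449 -0.0946  0.079 ]
stop top 0.63 [ 0.5457 -0.0967  0.079 ]
stop scene 0.57 [ 0.5328 -0.0971  0.079 ]
   tri [ 0.544  -0.0951  0.0842]
bar_tip wrist 0.6 [0.5749 0.0724 0.08  ]
bar_tip top 0.91 [0.5682 0.0755 0.08  ]
bar_tip scene 0.79 [0.5717 0.0759 0.08  ]
   tri [0.5717 0.0747 0.0811]
bar_tail wrist 0.64 [0.6024 0.2682 0.1005]
bar_tail top 0.62 [0.5991 0.2673 0.1005]
bar_tail scene 0.98 [0.6008 0.2665 0.1005]
   tri [0.6006 0.2672 0.1008]
bar wrist 0.59 [0.5871 0.1708 0.08  ]
bar top 0.66 [0.5889 0.1681 0.08  ]
bar scene 0.7 [0.5847 0.1694 0.08  ]
   tri [0.5875 0.169  0.0821]Traceback (most recent call last):
  File "s.py", line 16, in <module>
    ys,xs=np.nonzero(r[0]["pixels"]);P=np.array([at_z(c,[(x+.5)/560,(y+.5)/420],.09,st)[:2] for x,y in zip(xs,ys)])
                                                 ~~~~^^^^^^^^^^^^^^^^^^^^^^^^^^^^^^^^^^
  File "h.py", line 13, in at_z
    o,d=ray(cam,xy,st);return o+d*(z-o[2])/d[2]
        ~~~^^^^^^^^^^^
  File "h.py", line 4, in ray
    c=get_calibration(cam);K=np.array(c["mtx"]);u=xy[0]*560;v=xy[1]*420
ValueError: time passes only in moves, steps and waits
```

View pics/w2.png

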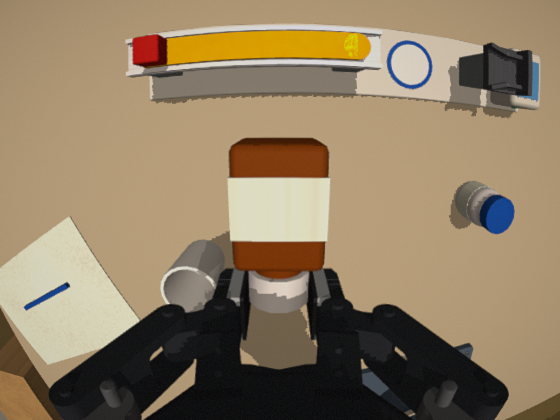

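Wrist view: rail across the top with the yellow bar from (150,50) to (358,45), mark at (409,64), bottle level with its base facing the rail, and only bench beneath. The measurements agree: station origin about (0.561, 0.002), yaw about -8.7°, tip and tail triangulated at z 0.081 and 0.101. I'll lower in front of the rail, then go in under it.

Emit:
send_rows(
  steps=[
    [[24,0,0,-45,0],[24,0,0,-45,0],[24,0,0,-45,0],[24,0,0,-45,0],[24,0,0,-20,0]],
  ],
)

```text
t: 9.05
ee_pos: [0.4473, 0.1726, 0.0242]
tool_rot: [[0.989, -0.151, -0.003], [-0.151, -0.989, -0.001], [-0.003, 0.002, -1.0]]
contact_force: [-0.3, -0.7, -1.9]
opening: 0.0273
grip_force: 20.5
```

Emit:
send_rows(
  steps=[
    [[24,20,-3,0,0],[24,20,-3,0,0],[24,15,-2,0,0],[24,10,-2,0,0],[24,6,-1,0,0]],
  ],
)

```text
t: 9.55
ee_pos: [0.5206, 0.1619, 0.0272]
tool_rot: [[0.988, -0.152, 0.0], [-0.152, -0.988, 0.0], [0.0, -0.0, -1.0]]
contact_force: [0.1, 0.0, -1.7]
opening: 0.0268
grip_force: 20.5
```

Run:
```python
from h import *
st=observe();print(st["ee_pos"],st["contact_force"])
a=snapshot("scene")[150:290,250:460];save("u1",cv2.resize(a,None,fx=3,fy=3,interpolation=cv2.INTER_CUBIC))
```

```text
[0.52055245 0.16193129 0.02722368] [ 0.06358107  0.04092925 -1.71145522]
```

View pics/u1.png

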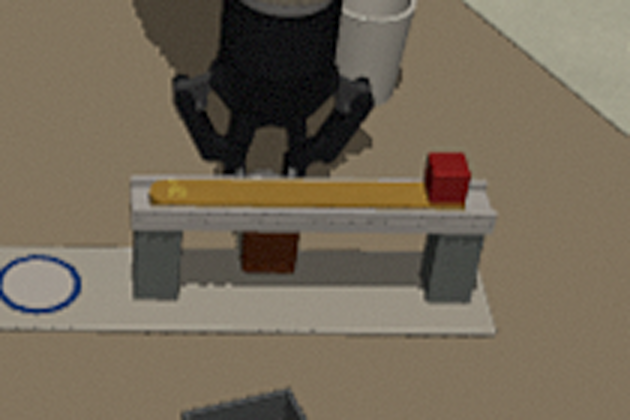

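The base shows under the rail at about (270,250) in the crop, clear of both posts. I'll raise slowly and watch the force.

Emit:
send_rows(
  steps=[
    [[24,0,0,6,0],[24,0,0,6,0],[24,0,0,4,0],[24,0,0,4,0],[24,0,0,4,0]],
  ],
)

```text
t: 10.1
ee_pos: [0.519, 0.1622, 0.0516]
tool_rot: [[0.989, -0.151, -0.001], [-0.151, -0.989, -0.0], [-0.001, 0.0, -1.0]]
contact_force: [-1.9, 0.1, -3.8]
opening: 0.0272
grip_force: 20.5
```

Emit:
send_rows(
  steps=[
    [[24,0,0,4,0],[24,0,0,4,0],[24,0,0,4,0],[24,0,0,4,0],[24,0,0,4,0]],
  ],
)

```text
t: 10.6
ee_pos: [0.5201, 0.1621, 0.0717]
tool_rot: [[0.988, -0.151, 0.001], [-0.151, -0.988, 0.0], [0.0, -0.0, -1.0]]
contact_force: [-1.0, 0.4, -3.0]
opening: 0.0271
grip_force: 20.1
```

Emit:
send_rows(
  steps=[
    [[24,0,0,6,0],[24,0,0,6,0],[24,0,0,6,0],[24,0,0,6,0],[24,0,0,4,0]],
  ],
)

```text
t: 11.1
ee_pos: [0.52, 0.1622, 0.1]
tool_rot: [[0.989, -0.151, 0.001], [-0.151, -0.989, 0.0], [0.001, -0.0, -1.0]]
contact_force: [-1.0, -0.6, -2.9]
opening: 0.027
grip_force: 19.9
```

Emit:
send_rows(
  steps=[
    [[24,5,-0.8,0,0],[24,5,-0.8,0,0],[24,5,-0.8,0,0],[24,0,0,0,0],[24,0,0,0,0]],
  ],
)

```text
t: 11.6
ee_pos: [0.5352, 0.1596, 0.099]
tool_rot: [[0.988, -0.151, 0.0], [-0.151, -0.988, -0.0], [0.0, 0.0, -1.0]]
contact_force: [-2.3, -0.3, -2.3]
opening: 0.027
grip_force: 19.9
```

Run:
```python
from h import *
st=observe();print(st["ee_pos"],st["contact_force"])
a=snapshot("scene")[150:290,250:460];b=snapshot("wrist")
o=np.zeros((420,800,3),np.uint8);o[:280,:420]=cv2.resize(a,None,fx=2,fy=2);o[:,420:]=b[:,90:470];save("u2",o)
```

```text
[0.53515432 0.15960384 0.09900731] [-2.26798895 -0.31826597 -2.2713505 ]
```

View pics/u2.png

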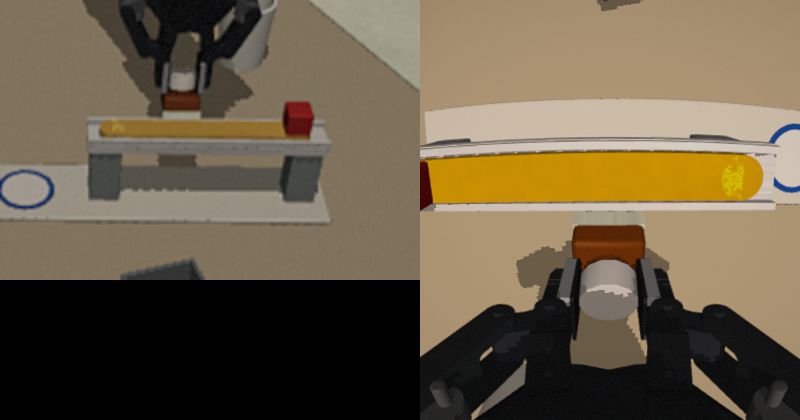

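The bottle has turned most of the way: cap up at (180,78) in the left part, base hanging below, tilted perhaps 20°. I'll keep pressing it gently towards the rail.

Emit:
send_rows(
  steps=[
    [[24,2,-0.3,0,0],[24,2,-0.3,0,0],[24,2,-0.3,0,0],[24,1,-0.2,0,0],[24,0,0,0,0]],
  ],
)

```text
t: 12.2
ee_pos: [0.5419, 0.1587, 0.0993]
tool_rot: [[0.988, -0.151, 0.0], [-0.151, -0.988, 0.0], [-0.0, -0.0, -1.0]]
contact_force: [-3.2, 0.1, -0.9]
opening: 0.0273
grip_force: 20.1
```

Emit:
send_rows(
  steps=[
    [[24,1,-0.2,0,0],[24,1,-0.2,0,0],[24,0,0,0,0],[24,0,0,0,0]],
  ],
)

```text
t: 12.6
ee_pos: [0.5438, 0.1583, 0.0993]
tool_rot: [[0.989, -0.151, 0.0], [-0.151, -0.989, 0.0], [0.0, -0.0, -1.0]]
contact_force: [-2.7, 0.4, -0.8]
opening: 0.0272
grip_force: 20.2
```

Emit:
send_rows(
  steps=[
    [[24,1,-0.2,0,0],[24,1,-0.2,0,0],[24,0,0,0,0]],
  ],
)

```text
t: 12.9
ee_pos: [0.5461, 0.1578, 0.0993]
tool_rot: [[0.988, -0.151, 0.0], [-0.151, -0.988, 0.0], [0.0, -0.0, -1.0]]
contact_force: [-4.1, 1.4, 0.0]
opening: 0.0269
grip_force: 20.2
```

Emit:
send_rows(
  steps=[
    [[24,1,-0.2,0,0],[24,0,0,0,0]],
  ],
)

```text
t: 13.1
ee_pos: [0.547, 0.1577, 0.0993]
tool_rot: [[0.989, -0.151, 0.0], [-0.151, -0.989, 0.0], [0.0, -0.0, -1.0]]
contact_force: [-4.1, 1.5, 0.6]
opening: 0.0272
grip_force: 20.3
```

Nearly upright and pressed lightly, about 4 N. I'll back off, rise, turn 90° so the fingers stand front and back of the gap, and go above the mark.

Emit:
send_rows(
  steps=[
    [[24,-20,3,0,0],[24,-29,4,10,0],[24,0,0,35,0],[24,0,0,35,0],[24,0,0,0,8]],
  ],
)

```text
t: 13.6
ee_pos: [0.5011, 0.1656, 0.1839]
tool_rot: [[1.0, -0.012, 0.009], [-0.012, -1.0, 0.003], [0.009, -0.003, -1.0]]
contact_force: [0.2, 0.2, -1.5]
opening: 0.0273
grip_force: 20.2
```

Emit:
send_rows(
  steps=[
    [[24,10,-33,0,8],[24,13,-33,0,8],[24,13,-33,0,8],[24,13,-33,0,8],[24,13,-34,0,8]],
  ],
)

```text
t: 14.1
ee_pos: [0.5613, -0.0031, 0.1797]
tool_rot: [[0.77, 0.638, 0.002], [0.638, -0.77, -0.0], [0.002, 0.002, -1.0]]
contact_force: [1.0, 0.3, -1.4]
opening: 0.027
grip_force: 20.2
```

Emit:
send_rows(
  steps=[
    [[24,0,0,0,8],[24,0,0,0,8],[24,0,0,0,8],[24,0,0,0,8],[24,0,0,0,8]],
  ],
)

```text
t: 14.6
ee_pos: [0.5609, -0.002, 0.1795]
tool_rot: [[0.181, 0.983, 0.002], [0.983, -0.181, -0.0], [0.0, 0.002, -1.0]]
contact_force: [-0.1, -0.0, -2.1]
opening: 0.027
grip_force: 20.3
```

Emit:
send_rows(
  steps=[
    [[24,0,0,0,2],[24,0,0,0,0],[24,0,0,0,0]],
  ],
)

```text
t: 14.9
ee_pos: [0.5601, -0.0016, 0.1794]
tool_rot: [[0.155, 0.988, 0.001], [0.988, -0.155, -0.0], [0.0, 0.001, -1.0]]
contact_force: [0.6, 0.0, -1.3]
opening: 0.027
grip_force: 20.3
```

Run:
```python
from h import *
np.set_printoptions(precision=4,suppress=True)
st=observe();print(st["ee_pos"],st["tool_rot"][:,0],st["contact_force"],st["moment"],st["joint_positions"])
b=snapshot("wrist")
for th in("bottle","spot","stop","bar_tip"):
    r=mark_of("wrist",th)
    if r: print(th,r[0]["score"],np.array(r[0]["xy"])*[560,420],at_z("wrist",r[0]["xy"],{"bottle":st["ee_pos"][2]-.05,"spot":.006}.get(th,.08),st))
a=snapshot("scene")[80:280,180:380]
o=np.zeros((420,800,3),np.uint8);o[:400,:400]=cv2.resize(a,None,fx=2,fy=2);o[:,400:]=b[:,80:480];save("p1",o)
```

```text
[ 0.5601 -0.0016  0.1794] [0.1546 0.988  0.0001] [ 0.5605  0.0273 -1.3465] [0.0091 0.0015 0.0231] [ 0.2691  0.4938 -0.5224  1.8036  0.3013  0.9232 -0.5405]
bottle 0.66 [277.872 230.916] [0.5613 0.0019 0.1294]
spot 0.71 [280.616 181.608] [0.5644 0.004  0.006 ]
bar_tip 0.83 [270.984 114.408] [0.5674 0.073  0.08  ]
```

View pics/p1.png

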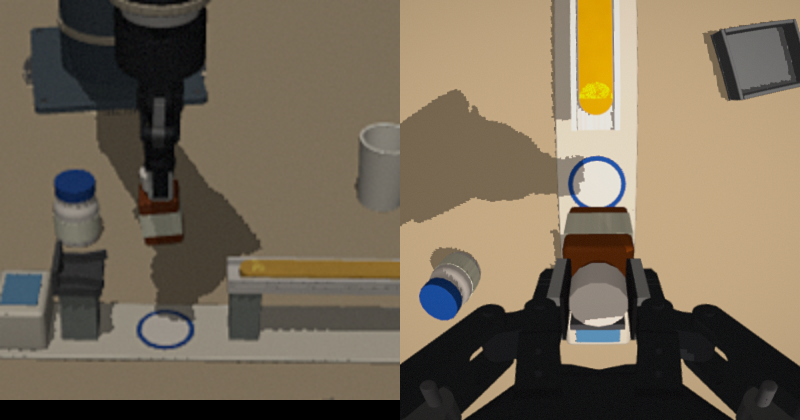

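The bottle hangs almost upright over the mark, base leaning slightly towards the rail; mark at (597,184), cap at (598,293) in the right part. The cap axis is about 4 mm ahead of the TCP, so it is over the mark to within 1 mm. I'll lower it and press its base flat gently.

Emit:
send_rows(
  steps=[
    [[24,1,0,-40,0],[24,0,0,-40,0],[24,0,0,-25,0],[24,0,0,-8,0],[24,0,0,0,0]],
  ],
)

```text
t: 15.7
ee_pos: [0.5605, -0.0012, 0.0657]
tool_rot: [[0.151, 0.989, -0.002], [0.989, -0.151, 0.0], [-0.0, -0.002, -1.0]]
contact_force: [0.3, 0.8, -0.3]
opening: 0.0272
grip_force: 20.2
```

Emit:
send_rows(
  steps=[
    [[24,0,0,-2,0],[24,0,0,-1,0],[24,0,0,-1,0],[24,0,0,0,0]],
  ],
)

```text
t: 16.1
ee_pos: [0.5611, -0.0014, 0.0629]
tool_rot: [[0.151, 0.988, 0.001], [0.988, -0.151, -0.0], [0.0, 0.001, -1.0]]
contact_force: [0.1, 0.1, -1.9]
opening: 0.0269
grip_force: 20.2
```

Emit:
send_rows(
  steps=[
    [[24,0,0,-2,0],[24,0,0,0,0]],
  ],
)

```text
t: 16.3
ee_pos: [0.5609, -0.0014, 0.0603]
tool_rot: [[0.151, 0.988, 0.0], [0.988, -0.151, -0.0], [0.0, 0.0, -1.0]]
contact_force: [-0.2, 0.3, -0.3]
opening: 0.0271
grip_force: 20.4
```

Emit:
send_rows(
  steps=[
    [[24,0,0,-1,0],[24,0,0,-1,0],[24,0,0,0,0]],
  ],
)

```text
t: 16.6
ee_pos: [0.5618, -0.0003, 0.0597]
tool_rot: [[0.15, 0.989, 0.002], [0.989, -0.15, 0.001], [0.001, 0.002, -1.0]]
contact_force: [-3.6, 2.3, 14.0]
opening: 0.0267
grip_force: 21.6
```

Emit:
send_rows(
  steps=[
    [[24,0,0,-1,0],[24,0,0,-1,0],[24,0,0,0,0]],
  ],
)

```text
t: 16.9
ee_pos: [0.5624, 0.0007, 0.0587]
tool_rot: [[0.15, 0.989, 0.004], [0.989, -0.15, 0.002], [0.002, 0.004, -1.0]]
contact_force: [-4.8, 3.7, 24.7]
opening: 0.027
grip_force: 22.9
```

Emit:
send_rows(
  steps=[
    [[24,0,0,-1,0],[24,0,0,0,0]],
  ],
)

```text
t: 17.1
ee_pos: [0.5625, 0.0012, 0.058]
tool_rot: [[0.149, 0.989, 0.005], [0.989, -0.149, 0.002], [0.003, 0.004, -1.0]]
contact_force: [-4.9, 4.9, 29.0]
opening: 0.027
grip_force: 24.4
```

Emit:
send_rows(
  steps=[
    [[24,0,0,1,0],[24,0,0,1,0],[24,0,0,0.5,0],[24,0,0,0,0],[24,0,0,0,0]],
  ],
)

```text
t: 17.6
ee_pos: [0.5618, -0.0003, 0.0585]
tool_rot: [[0.15, 0.989, 0.002], [0.989, -0.15, 0.001], [0.001, 0.002, -1.0]]
contact_force: [0.5, 3.9, 9.2]
opening: 0.027
grip_force: 23.2
```

Run:
```python
from h import *
st=observe();print(st["ee_pos"],st["contact_force"])
b=snapshot("wrist");a=snapshot("scene")[160:280,190:350]
o=np.zeros((420,800,3),np.uint8);o[:300,:400]=cv2.resize(a,(400,300),interpolation=cv2.INTER_CUBIC);o[:,400:]=b[:,80:480];save("p2",o)
```

```text
[ 5.61813430e-01 -3.16790830e-04  5.85261528e-02] [0.48311763 3.8702122  9.24961868]
```

View pics/p2.png

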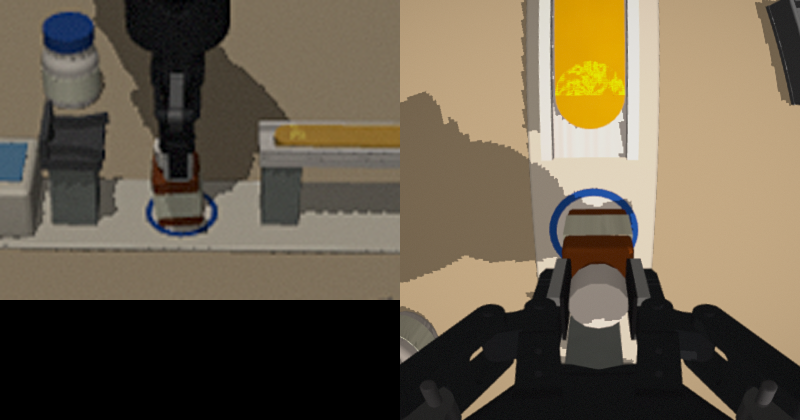

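The bottle still leans about 8° (base to the rail side), resting on its catch-side edge at (160,222) in the left part. I'll lift a touch, shift 10 mm to the catch side, press lightly and draw the cap back to +y, so it turns about that edge and ends centred.

Emit:
send_rows(
  steps=[
    [[24,0,0,5,0],[24,-1.5,-10,0,0],[24,0,0,-2,0],[24,0,0,-1.5,0],[24,0,0,0,0]],
  ],
)

```text
t: 18.2
ee_pos: [0.559, -0.0116, 0.0588]
tool_rot: [[0.152, 0.988, -0.001], [0.988, -0.152, -0.0], [-0.0, -0.001, -1.0]]
contact_force: [-0.5, -1.4, -1.3]
opening: 0.0266
grip_force: 21.2
```

Emit:
send_rows(
  steps=[
    [[24,0,0,-1,0],[24,0,0,-1,0],[24,0,0,0,0]],
  ],
)

```text
t: 18.5
ee_pos: [0.5594, -0.0103, 0.0581]
tool_rot: [[0.15, 0.989, 0.001], [0.989, -0.15, 0.001], [0.001, 0.001, -1.0]]
contact_force: [-2.2, 1.0, 11.5]
opening: 0.0275
grip_force: 22.1
```

Emit:
send_rows(
  steps=[
    [[24,0.3,2,-0.3,0],[24,0.3,2,-0.3,0],[24,0,0,0,0]],
  ],
)

```text
t: 18.8
ee_pos: [0.56, -0.0067, 0.0572]
tool_rot: [[0.15, 0.989, 0.0], [0.989, -0.15, 0.0], [0.0, 0.0, -1.0]]
contact_force: [-2.6, 0.3, 8.4]
opening: 0.0271
grip_force: 21.8
```

Emit:
send_rows(
  steps=[
    [[24,0.3,2,-0.5,0],[24,0.3,2,-0.5,0],[24,0,0,0,0]],
  ],
)

```text
t: 19.1
ee_pos: [0.5604, -0.0041, 0.0566]
tool_rot: [[0.151, 0.988, 0.0], [0.988, -0.151, -0.002], [-0.002, 0.0, -1.0]]
contact_force: [-3.8, -4.5, 12.3]
opening: 0.0271
grip_force: 22.4
```

Emit:
send_rows(
  steps=[
    [[24,0.2,1.5,-0.3,0],[24,0.2,1.5,0,0],[24,0,0,0,0]],
  ],
)

```text
t: 19.4
ee_pos: [0.5607, -0.0017, 0.0565]
tool_rot: [[0.152, 0.988, -0.0], [0.988, -0.152, -0.003], [-0.003, 0.0, -1.0]]
contact_force: [-5.3, -6.4, 16.5]
opening: 0.027
grip_force: 25.6
```

Run:
```python
from h import *
st=observe();print(st["ee_pos"],st["contact_force"],st["moment"])
snapshot("scene")
r=regions_of("scene","bottle")[0];m=r["pixels"];print(r["score"],m.sum())
K=lambda p:ray("scene",[p[0]/560,p[1]/420])
# image direction of a true vertical at the spot
c=get_calibration("scene");M=np.linalg.inv(c["cam_to_world"]);k=c["mtx"]
def pj(p):
    q=M[:3,:3]@np.array(p)+M[:3,3];return k[0,0]*q[0]/-q[2]+k[0,2],k[1,1]*-q[1]/-q[2]+k[1,2]
ey=np.array([.151,.989,0]);ex=np.array([.989,-.151,0]);o=np.array([.5615,.002,.006])
for v in range(m.shape[0]):
    xs=np.nonzero(m[v])[0]
    if len(xs): print(v,xs.min(),xs.max(),end="; ")
print()
for z in(0,.05,.072): print(z,[np.round(pj(o+s*.018*ey+.018*ex+[0,0,z]),1) for s in(-1,1)])
```

```text
[ 0.56066869 -0.0017273   0.05654509] [-5.27102742 -6.42999454 16.48621736] [-1.35418954  1.17405601 -0.0393049 ]
0.61 402
219 251 251; 220 250 252; 221 250 252; 222 249 253; 223 249 253; 224 248 253; 225 248 253; 226 248 253; 227 248 254; 228 248 254; 229 248 254; 230 248 254; 231 248 256; 232 247 262; 233 247 264; 234 247 265; 235 247 265; 236 247 265; 237 247 265; 238 247 265; 239 247 265; 240 247 265; 241 247 265; 242 247 265; 243 247 264; 244 247 264; 245 247 264; 246 247 264; 247 247 263; 248 248 263; 249 248 263; 250 251 254; 
0 [array([253. , 251.7]), array([271.2, 252. ])]
0.05 [array([252.6, 232.6]), array([271.4, 232.8])]
0.072 [array([252.5, 223.8]), array([271.5, 224.1])]
```

```bash
cat > c.py <<'E'
from h import *
np.set_printoptions(precision=4,suppress=True)
st=observe();im={c:snapshot(c) for c in("scene","wrist","top")}
print(st["ee_pos"])
for c in im:
    for th,z in(("bottle",.006),("spot",.006)):
        r=mark_of(c,th)
        if r: print(c,th,round(r[0]["score"],2),np.array(r[0]["xy"])*[560,420],at_z(c,r[0]["xy"],z,st))
a=im["scene"][200:280,220:300];h=cv2.cvtColor(a,cv2.COLOR_RGB2HSV).astype(int)
bl=(abs(h[...,0]-112)<15)&(h[...,1]>100);am=(h[...,0]<12)&(h[...,1]>130)&(h[...,2]>40)
for n,m in(("blue",bl),("amber",am)):
    ys,xs=np.nonzero(m);print(n,m.sum(),xs.min()+220,xs.max()+220,ys.min()+200,ys.max()+200)
for v in range(16,54,3):
    print(v+200,"".join("B" if b else "A" if q else "." for b,q in zip(bl[v],am[v])))
E
python3 c.py
```

```text
[ 0.5606 -0.0019  0.0565]
scene bottle 0.88 [258.496 242.214] [ 0.5503 -0.0044  0.006 ]
scene spot 0.6 [261.296 245.784] [ 0.5616 -0.0001  0.006 ]
wrist spot 0.75 [277.424 230.496] [0.5615 0.0016 0.006 ]
top bottle 0.37 [242.088 130.41 ] [0.7567 0.1105 0.006 ]
top spot 0.97 [289.184 212.982] [0.5586 0.0023 0.006 ]
blue 77 231 276 200 253
amber 137 248 265 221 249
216 ............................................B...................................
219 .....................................B.......B..................................
222 ...........B.................A..................................................
225 .............................AA.................................................
228 ............................AAAAA...............................................
231 ............................AAAAAAA.............................................
234 ............................AAAAAAAAAAAAAAAAA...................................
237 .................................................BB.............................
240 .....................................................BB.........................
243 .......................................................BB.......................
246 .......................................................BB.......................
249 ...............................AAAAAAAAAAAA..........BB.........................
252 ..................................BBBB.........BBBB.............................
```

The bottle is now upright (both edges vertical in the picture), but the ring is centred near column 262 and the bottle near 256, so it stands about 11 mm to the catch side. It is still held firmly, so I'll lift it slightly, shift and set it down.

Emit:
send_rows(
  steps=[
    [[24,0,0,3,0],[24,0,0,3,0],[24,2,5,0,0],[24,2.5,5,0,0],[24,0,0,0,0]],
  ],
)

```text
t: 20.45
ee_pos: [0.5659, 0.0113, 0.0613]
tool_rot: [[0.15, 0.989, 0.0], [0.989, -0.15, 0.001], [0.001, 0.0, -1.0]]
contact_force: [0.1, 0.2, -1.7]
opening: 0.027
grip_force: 22.6
```

Emit:
send_rows(
  steps=[
    [[24,0,0,-2,0],[24,0,0,-1,0],[24,0,0,-1,0],[24,0,0,0,0]],
  ],
)

```text
t: 20.85
ee_pos: [0.5652, 0.0095, 0.0571]
tool_rot: [[0.151, 0.988, -0.0], [0.988, -0.151, -0.0], [-0.0, -0.0, -1.0]]
contact_force: [0.2, -0.7, -0.9]
opening: 0.0269
grip_force: 22.6
```

Emit:
send_rows(
  steps=[
    [[24,0,0,-1,0],[24,0,0,0,0]],
  ],
)

```text
t: 21.05
ee_pos: [0.5654, 0.0095, 0.0564]
tool_rot: [[0.151, 0.989, 0.0], [0.989, -0.151, -0.0], [-0.0, 0.0, -1.0]]
contact_force: [-0.3, -0.8, -0.6]
opening: 0.0273
grip_force: 22.6
```

```bash
python3 c.py
```

```text
[0.5654 0.0095 0.0564]
scene bottle 0.69 [263.48  244.902] [0.5596 0.0045 0.006 ]
scene spot 0.79 [260.288 246.288] [ 0.5628 -0.0023  0.006 ]
wrist bottle 0.71 [276.528 246.204] [0.5641 0.0023 0.006 ]
top spot 0.65 [288.176 212.688] [0.5594 0.0047 0.006 ]
blue 97 231 276 202 253
amber 137 255 272 223 250
216 ..............................................B.................................
219 ........................................B...........B...........................
222 ...........B..................................B.................................
225 ...................................AA........B..................................
228 ...................................AAA......B....B..............................
231 ...................................AAAAA........................................
234 ...................................AA.AAAAA........A............................
237 ...................................AAAAAAAAAAAAAAAAA............................
240 ..............................BB......................B.........................
243 .............................BB........................BB.......................
246 .............................BB........................BB.......................
249 ...............................BB..AAAAAAAAAA.AAA.AA.BB.........................
252 ..................................BBBB.........BBBB.............................
```

Emit:
send_rows(
  steps=[
    [[24,0,0,-1,0],[24,0,0,0,0],[24,0,0,0,0]],
  ],
)

```text
t: 21.8
ee_pos: [0.5654, 0.0094, 0.0562]
tool_rot: [[0.151, 0.988, 0.0], [0.988, -0.151, -0.001], [-0.001, 0.0, -1.0]]
contact_force: [-3.3, -1.7, 10.1]
opening: 0.0269
grip_force: 24.8
```

Emit:
send_rows(
  steps=[
    [[24,0,0,-0.7,0],[24,0,0,0,0],[24,0,0,0,0]],
  ],
)

```text
t: 22.1
ee_pos: [0.5654, 0.0093, 0.0561]
tool_rot: [[0.151, 0.988, 0.001], [0.988, -0.151, -0.001], [-0.001, 0.001, -1.0]]
contact_force: [-5.3, -1.7, 18.8]
opening: 0.0269
grip_force: 26.7
```

It is seated flat: force rises stiffly with almost no motion. I'll ease off, open, rise and check.

Emit:
send_rows(
  steps=[
    [[24,0,0,1,0],[27,0,0,0,0],[30,0,0,0,0],[36,0,0,0,0],[50,0,0,0,0]],
  ],
)

```text
t: 22.6
ee_pos: [0.5654, 0.0098, 0.0555]
tool_rot: [[0.151, 0.989, -0.0], [0.989, -0.151, 0.0], [0.0, -0.0, -1.0]]
contact_force: [-0.8, 0.1, 0.3]
opening: 0.0489
grip_force: 0.0
```

Emit:
send_rows(
  steps=[
    [[60,0,0,0,0],[60,0,0,0,0],[60,0,0,5,0],[60,0,0,20,0],[60,0,0,40,0]],
  ],
)

```text
t: 23.1
ee_pos: [0.5637, 0.0094, 0.1195]
tool_rot: [[0.151, 0.989, -0.005], [0.989, -0.151, -0.0], [-0.001, -0.005, -1.0]]
contact_force: [0.1, 0.1, -0.1]
opening: 0.0598
grip_force: 0.0
```

Emit:
send_rows(
  steps=[
    [[60,0,0,40,0],[40,0,0,40,0],[20,0,0,0,0],[0,0,0,0,0]],
  ],
)

```text
t: 23.5
ee_pos: [0.5658, 0.0095, 0.2018]
tool_rot: [[0.151, 0.988, 0.002], [0.988, -0.151, -0.0], [0.0, 0.002, -1.0]]
contact_force: [-1.2, -0.3, -0.5]
opening: 0.0164
grip_force: 0.0
```

```bash
python3 c.py
python3 - <<'E'
from h import *
np.set_printoptions(precision=4,suppress=True)
st=observe();w=snapshot("wrist")
r=regions_of("wrist","bottle")
m=r[0]["pixels"];ys,xs=np.nonzero(m);print("wrist bottle",r[0]["score"],m.sum(),xs.min(),xs.max(),ys.min(),ys.max())
h=cv2.cvtColor(w,cv2.COLOR_RGB2HSV).astype(int);cap=m&(h[...,1]<70)&(h[...,2]>150)
y2,x2=np.nonzero(cap);print("cap px",x2.mean(),y2.mean(),cap.sum(),at_z("wrist",[x2.mean()/560,y2.mean()/420],.078,st))
k=mark_of("wrist","spot");print(k[0]["score"],at_z("wrist",k[0]["xy"],.006,st))
E
```

```text
[0.5658 0.0095 0.2018]
scene bottle 0.92 [265.496 243.6  ] [0.5562 0.009  0.006 ]
scene spot 0.62 [260.624 244.692] [ 0.5582 -0.0011  0.006 ]
wrist bottle 0.87 [277.816 187.194] [0.5658 0.0041 0.006 ]
blue 74 231 276 222 253
amber 195 255 272 223 250
216 ................................................................................
219 ................................................................................
222 ...........B....................................................................
225 ...................................AA..............AA...........................
228 ...................................AAA............AA............................
231 ...................................AAAAAAAAAAAAAAAAA............................
234 ...................................AAAAAAAAAAAAAA.AA............................
237 ...................................AAAAAAAAAAAAAAAAA............................
240 ..............................BB.....................BB.........................
243 .............................BB........................BB.......................
246 .............................BB.......................BBB.......................
249 ...............................BB..AAAAAAAAAAAAAAAAA.BB.........................
252 ..................................BBBB.........BBBB.............................
wrist bottle 0.62 1916 258 298 172 225
cap px 278.64889466840054 210.25097529258778 769 [0.5653 0.0029 0.078 ]Traceback (most recent call last):
  File "<stdin>", line 8, in <module>
IndexError: list index out of range
```

The bottle stands upright, its edges symmetric and the ring showing evenly on both sides; the cap is at (0.565, 0.003), about 3 mm from the mark's centre. Now the bar: fingers closed, go behind the red block and come down to z 0.095.

Emit:
send_rows(
  steps=[
    [[0,5,41,0,0],[0,6,41,0,0],[0,5,41,0,0],[0,6,41,0,0],[0,6,41,0,0]],
  ],
)

```text
t: 24.6
ee_pos: [0.5935, 0.2162, 0.2007]
tool_rot: [[0.151, 0.988, 0.0], [0.988, -0.151, -0.0], [-0.0, 0.0, -1.0]]
contact_force: [0.5, -0.5, -0.4]
opening: -0.0
grip_force: 0.0
```

Emit:
send_rows(
  steps=[
    [[0,5,41,0,0],[0,6,46,0,0],[0,0,0,0,0],[0,0,0,0,0]],
  ],
)

```text
t: 25.0
ee_pos: [0.6038, 0.3033, 0.2002]
tool_rot: [[0.149, 0.989, -0.001], [0.989, -0.149, 0.0], [0.0, -0.001, -1.0]]
contact_force: [1.1, -1.2, -1.5]
opening: 0.0003
grip_force: 0.0
```

Run:
```python
from h import *
np.set_printoptions(precision=4,suppress=True)
st=observe();print(st["ee_pos"],st["tool_rot"][:,0],st["opening"],st["joint_positions"])
rs={};
for c in("wrist","scene","top"):
    snapshot(c)
    for th,z in(("bar_tail",.1005),("bar_tip",.08)):
        r=mark_of(c,th)
        if r: print(c,th,round(r[0]["score"],2),at_z(c,r[0]["xy"],z,st));rs.setdefault(th,[]).append(ray(c,r[0]["xy"],st))
for t in rs: print(t,tri(rs[t]))
```

```text
[0.6038 0.3033 0.2002] [0.1485 0.9889 0.0001] 0.0002590632159041691 [-0.2428  0.6379 -0.5156  1.4635  0.3304  1.1276 -0.9653]
wrist bar_tail 0.94 [0.6002 0.2712 0.1005]
scene bar_tail 0.92 [0.596  0.2727 0.1005]
scene bar_tip 0.94 [0.5764 0.0761 0.08  ]
top bar_tip 0.84 [0.5712 0.0721 0.08  ]
bar_tail [0.5998 0.2717 0.1029]
bar_tip [0.5721 0.0746 0.0766]
```

Emit:
send_rows(
  steps=[
    [[0,1,0,-40,0],[0,0,0,-40,0],[0,0,0,-20,0],[0,0,0,-6,0],[0,0,0,0,0]],
  ],
)

```text
t: 25.95
ee_pos: [0.6053, 0.3015, 0.0943]
tool_rot: [[0.151, 0.988, -0.001], [0.988, -0.151, -0.0], [-0.0, -0.001, -1.0]]
contact_force: [1.2, 0.0, -0.1]
opening: -0.0001
grip_force: 0.0
```

Emit:
send_rows(
  steps=[
    [[0,-1.5,-10,0,0],[0,-0.7,-5,0,0],[0,-0.5,-3,0,0],[0,-0.5,-3,0,0],[0,0,0,0,0]],
  ],
)

```text
t: 26.45
ee_pos: [0.6025, 0.2803, 0.0953]
tool_rot: [[0.152, 0.988, 0.001], [0.988, -0.152, 0.0], [0.0, 0.001, -1.0]]
contact_force: [-0.3, 0.1, 0.2]
opening: -0.0002
grip_force: 0.0
```

Emit:
send_rows(
  steps=[
    [[0,-1.2,-8,0,0],[0,-1.2,-8,0,0],[0,-1.2,-8,0,0],[0,-1.2,-8,0,0],[0,-1.2,-8,0,0]],
  ],
)

```text
t: 26.95
ee_pos: [0.5961, 0.2399, 0.0948]
tool_rot: [[0.151, 0.988, 0.0], [0.988, -0.151, 0.0], [0.0, 0.0, -1.0]]
contact_force: [0.8, 1.6, 1.9]
opening: -0.0
grip_force: 1.1
```

Emit:
send_rows(
  steps=[
    [[0,-1.2,-8,0,0],[0,-1.2,-8,0,0],[0,-1.2,-8,0,0],[0,-1.2,-8,0,0],[0,0,0,0,0]],
  ],
)

```text
t: 27.45
ee_pos: [0.5913, 0.2064, 0.0944]
tool_rot: [[0.153, 0.988, -0.001], [0.988, -0.153, -0.002], [-0.002, -0.0, -1.0]]
contact_force: [0.1, -0.2, -0.4]
opening: 0.0
grip_force: 0.0
```

```bash
cat > d.py <<'E'
from h import *
np.set_printoptions(precision=4,suppress=True)
st=observe();rs={}
for c in("scene","top","wrist"):
    im=snapshot(c)
    if c=="scene":save("s_%05.1f"%st["t"],im)
    for th,z in(("bar_tail",.1005),("bar_tip",.08),("bottle",.006),("stop",.079)):
        r=mark_of(c,th)
        if r and r[0]["score"]>.4: print(c,th,round(r[0]["score"],2),at_z(c,r[0]["xy"],z,st))
E
python3 d.py
```

```text
scene bar_tip 0.56 [0.5584 0.0013 0.08  ]
scene bottle 0.83 [0.5598 0.0082 0.006 ]
scene stop 0.88 [ 0.5468 -0.0941  0.079 ]
top bar_tail 0.74 [ 0.54   -0.0915  0.1005]
top bar_tip 0.87 [ 0.5479 -0.0004  0.08  ]
top bottle 0.52 [0.568  0.0005 0.006 ]
top stop 0.96 [ 0.5424 -0.0967  0.079 ]
```

Emit:
send_rows(
  steps=[
    [[0,-1.2,-8,0,0],[0,-1.2,-8,0,0],[0,-1.2,-8,0,0],[0,-1.2,-8,0,0],[0,-1.2,-8,0,0]],
  ],
)

```text
t: 28.7
ee_pos: [0.5854, 0.1678, 0.0948]
tool_rot: [[0.152, 0.988, 0.0], [0.988, -0.152, 0.0], [0.0, 0.0, -1.0]]
contact_force: [-0.6, 1.6, 0.4]
opening: -0.0001
grip_force: 0.9
```

Emit:
send_rows(
  steps=[
    [[0,-1.2,-8,0,0],[0,0,0,0,0],[0,0,0,0,0]],
  ],
)

```text
t: 29.0
ee_pos: [0.5841, 0.16, 0.0946]
tool_rot: [[0.152, 0.988, -0.0], [0.988, -0.152, -0.001], [-0.001, -0.0, -1.0]]
contact_force: [-0.3, 0.1, 0.1]
opening: 0.0001
grip_force: 0.0
```

```bash
python3 d.py; ls pics
```

```text
scene bar_tail 0.85 [0.5769 0.1529 0.1005]
scene bar_tip 0.69 [ 0.6479 -0.0037  0.08  ]
scene bottle 0.64 [0.4644 0.1817 0.006 ]
scene stop 0.69 [ 0.5432 -0.0946  0.079 ]
top bar_tip 0.63 [ 0.552  -0.0404  0.08  ]
top bottle 0.62 [0.5654 0.001  0.006 ]
top stop 0.43 [0.7278 0.1032 0.079 ]
l1.png
p1.png
p2.png
s_027.4.png
s_029.0.png
scene0.png
t2.png
top0.png
u1.png
u2.png
w1.png
w2.png
wrist0.png
```

Emit:
send_rows(
  steps=[
    [[0,-0.9,-6,0,0],[0,-0.9,-6,0,0],[0,-0.9,-6,0,0],[0,-0.9,-6,0,0],[0,-0.9,-6,0,0]],
  ],
)

```text
t: 30.25
ee_pos: [0.5797, 0.1301, 0.0948]
tool_rot: [[0.151, 0.988, 0.0], [0.988, -0.151, 0.0], [0.0, 0.0, -1.0]]
contact_force: [0.1, 1.5, 1.1]
opening: 0.0002
grip_force: 0.9
```

Emit:
send_rows(
  steps=[
    [[0,-0.6,-4,0,0],[0,-0.6,-4,0,0],[0,-0.3,-2,0,0]],
  ],
)

```text
t: 30.55
ee_pos: [0.5782, 0.1203, 0.0948]
tool_rot: [[0.151, 0.988, 0.0], [0.988, -0.151, 0.0], [0.0, 0.0, -1.0]]
contact_force: [0.6, 2.1, 0.9]
opening: 0.0
grip_force: 1.1
```

Emit:
send_rows(
  steps=[
    [[0,-0.3,-2,0,0],[0,-0.3,-2,0,0]],
  ],
)

```text
t: 30.75
ee_pos: [0.5777, 0.1169, 0.0948]
tool_rot: [[0.151, 0.989, 0.0], [0.989, -0.151, 0.0], [0.0, 0.0, -1.0]]
contact_force: [-0.7, 2.7, 2.0]
opening: -0.0001
grip_force: 1.2
```

Emit:
send_rows(
  steps=[
    [[0,-0.3,-2,0,0],[0,-0.3,-2,0,0]],
  ],
)

```text
t: 30.95
ee_pos: [0.577, 0.1127, 0.0947]
tool_rot: [[0.151, 0.989, 0.0], [0.989, -0.151, 0.0], [0.0, 0.0, -1.0]]
contact_force: [0.4, 2.4, 1.8]
opening: 0.0001
grip_force: 1.1
```

Emit:
send_rows(
  steps=[
    [[0,-0.3,-2,0,0],[0,0,0,0,0]],
  ],
)

```text
t: 31.15
ee_pos: [0.5769, 0.1114, 0.0947]
tool_rot: [[0.151, 0.989, 0.001], [0.989, -0.151, 0.001], [0.001, 0.0, -1.0]]
contact_force: [1.5, 4.8, 0.7]
opening: 0.0003
grip_force: 2.3
```

Emit:
send_rows(
  steps=[
    [[0,-0.3,-2,0,0],[0,0,0,0,0]],
  ],
)

```text
t: 31.35
ee_pos: [0.5769, 0.1112, 0.095]
tool_rot: [[0.149, 0.989, 0.002], [0.989, -0.149, 0.004], [0.004, 0.001, -1.0]]
contact_force: [1.5, 8.6, -0.9]
opening: -0.0002
grip_force: 4.8
```

The bar stopped at TCP y 0.111, where "home" was predicted (0.1116), and the force is rising. One more firm nudge, then I'll back off, rise and look.

Emit:
send_rows(
  steps=[
    [[0,-0.3,-2,0,0],[0,0,0,0,0]],
  ],
)

```text
t: 31.55
ee_pos: [0.5771, 0.1111, 0.0954]
tool_rot: [[0.148, 0.989, 0.003], [0.989, -0.148, 0.006], [0.006, 0.002, -1.0]]
contact_force: [2.0, 14.7, 0.5]
opening: -0.0002
grip_force: 7.0
```

Emit:
send_rows(
  steps=[
    [[0,0.5,4,0,0],[0,3,20,0,0],[0,5,30,0,0],[0,0,10,40,0],[0,0,0,45,0]],
  ],
)

```text
t: 32.05
ee_pos: [0.5829, 0.1718, 0.1788]
tool_rot: [[0.148, 0.989, -0.005], [0.989, -0.148, -0.001], [-0.002, -0.005, -1.0]]
contact_force: [1.8, 0.1, 0.3]
opening: 0.0003
grip_force: 0.0
```

Emit:
send_rows(
  steps=[
    [[0,0,20,45,0],[0,0,0,0,0],[0,0,0,0,0]],
  ],
)

```text
t: 32.35
ee_pos: [0.5847, 0.1903, 0.2253]
tool_rot: [[0.151, 0.989, 0.001], [0.989, -0.151, -0.001], [-0.001, 0.001, -1.0]]
contact_force: [-0.0, 0.4, 0.0]
opening: -0.0003
grip_force: 0.0
```

```bash
python3 d.py
python3 - <<'E'
from h import *
a=snapshot("scene")[160:270,160:420];b=snapshot("top")[170:250,150:380]
o=np.zeros((600,780,3),np.uint8);o[:330]=cv2.resize(a,(780,330),interpolation=cv2.INTER_CUBIC);o[330:,:]=cv2.resize(b,(780,270),interpolation=cv2.INTER_CUBIC);save("end",o)
E
```

```text
scene bar_tail 0.9 [0.5718 0.0997 0.1005]
scene bar_tip 0.59 [ 0.5527 -0.0925  0.08  ]
scene bottle 0.95 [0.5631 0.0037 0.006 ]
scene stop 0.84 [ 0.5407 -0.0931  0.079 ]
top bar_tail 0.9 [0.5685 0.1009 0.1005]
top bar_tip 0.76 [ 0.5415 -0.0973  0.08  ]
top bottle 0.68 [0.5628 0.0017 0.006 ]
top stop 0.69 [ 0.5467 -0.096   0.079 ]
```

View pics/end.png

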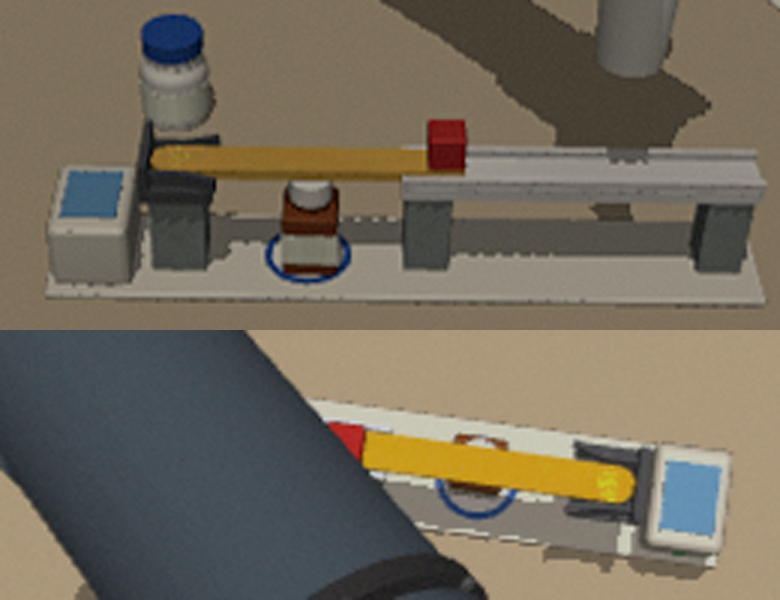

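The bar bridges rail and catch: its tip is against the stop wall at (150,158) and it lies level. The bottle is upright in the ring at (310,235) under the bar, and the jar is undisturbed.

```bash
python3 -c "from bench import *; print(hand_in())"
```

```text
the job is handed in; nothing more can be done
None
```

The bottle stands upright on the mark, about 3 mm off its centre. The bar is pushed home against the catch's stop and bridges rail and catch, and the job is handed in after about 33 s of the allowed 72 s.

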